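# Gauge a dowel bore with a depth rod

## Task

Take the steel depth rod (white grip, red band) out of the plywood rack, slide it into the bore of the pine block in the blue holder until it bottoms, and leave it standing there. Then read it: if the red band has sunk out of sight the bore is deep enough, so press the green button; if the red band still shows above the block the bore is too shallow, so press the red button. Press only the button that applies, right down and let it come up again, with the rod left standing in the bore.

Things in the scene. Friction and masses are not known exactly. Their poses are not given: they have to be found in the camera images.
- rod: Depth rod, loose, about 120 g: steel shank 12 mm wide, 110 mm long, topped by a round white grip 26 mm wide, 40 mm long. Red band round the shank 42 to 62 mm above its lower end. Origin: centre of the lower end; z along the rod to the grip. Starts upright, lower end 15 mm above the table, in one of the rack's two holes; a headless pine dowel is in the other.
- rack: Fixed plywood rack, 150 x 60 x 55 mm (x, y, z), origin at the centre of its underside. Two holes 15 mm wide, 40 mm deep, at x = -40 and +40 mm; the rod stands in one, a plain pine dowel 120 mm long in the other.
- blue_block: Fixed pine block 80 x 80 x 90 mm (high) in a blue holder: a 30 mm high rim round its foot, 104 mm square; blue lines frame its top. Origin: centre of its underside. The bore is in the middle of its top. A twin block in a yellow holder, also bored, is not to be gauged.
- blue_bore (a point): Centre of the bore's mouth in the top of the blue-held block, 90 mm above the table, z up. The blind bore is vertical, 20 mm wide with a 2 mm chamfer, and either about 35 mm deep (too shallow) or about 70 mm deep (good); it differs from run to run. The rod fits loosely and may lean up to 15 degrees when let go.
- green_top (a point): Centre of the top face of the green push button (bore deep enough), 44 mm wide, in a black housing fixed to the table; the top stands 22 mm above the table when up. Pressed straight down it travels 6 mm against a spring (5 N when fully down) to a rigid stop, and comes up by itself.
- red_top (a point): Centre of the top face of the red push button (bore too shallow); otherwise the same as the green one. The two buttons may swap places.
Mind the look-alikes: they are no part of the job. Of the things shaped like the rod, the steel one is meant.

How it is judged (in metres and radians):
On the way, in this order (a step that is already met when the one before it is completed fails the run):
1. the depth rod stands at the bottom of the blue-held block's bore, let go and at rest (((horizontal distance between rod and blue_bore below 0.013 m and angle between rod's own z axis and vertical below 0.4 rad and z of rod in the frame of blue_bore below -0.06 m) or (horizontal distance between rod and blue_bore below 0.013 m and angle between rod's own z axis and vertical below 0.4 rad and z of rod in the frame of blue_bore between -0.045 and -0.028 m)) and linear speed of rod below 0.03 m/s and contact force between the fingers and rod below 0.2 N), for 0.3 s.
2. with the rod left there, the button that matches the reading is pressed right down (4 mm or more) ((((horizontal distance between rod and blue_bore below 0.013 m and angle between rod's own z axis and vertical below 0.4 rad and z of rod in the frame of blue_bore below -0.06 m) and height (world z) of green_top below 0.018 m) or ((horizontal distance between rod and blue_bore below 0.013 m and angle between rod's own z axis and vertical below 0.4 rad and z of rod in the frame of blue_bore between -0.045 and -0.028 m) and height (world z) of red_top below 0.018 m))), for 0.02 s.
At the end, for the whole second after the job is handed in: The depth rod stands released and at rest at the bottom of the bore in the blue-held block (lower end within 13 mm of the bore's axis, 28 to 45 mm or over 60 mm below the mouth, leaning less than 0.4 rad), and both buttons are up again (within 2 mm) (all of step 1 and height (world z) of each of green_top, red_top above 0.02 m); the robot touches nothing.
It fails at once if the green button is pressed although the rod does not stand sunk past its red band in the blue-held block's bore (height (world z) of green_top below 0.018 m and not (horizontal distance between rod and blue_bore below 0.013 m and angle between rod's own z axis and vertical below 0.4 rad and z of rod in the frame of blue_bore below -0.06 m)).
It fails at once if the red button is pressed although the rod does not stand bottomed in the blue-held block's bore with its red band showing (height (world z) of red_top below 0.018 m and not (horizontal distance between rod and blue_bore below 0.013 m and angle between rod's own z axis and vertical below 0.4 rad and z of rod in the frame of blue_bore between -0.045 and -0.028 m)).
It also fails if it takes over 46 s, if anything falls off the work surface, if the arm or the gripper's body presses on something with over 40 N, if the wrist force passes 120 N, or if a joint passes its speed limit or range.

## Robot

A 6-joint arm with a two-finger parallel gripper is mounted at the origin on the work surface. World frame = base frame: x ahead of the robot, y to its left, z up, the work surface at z = 0. Lengths are in m, angles in degrees, forces in N, time in s.
With the tool pointing down it reaches from about 0.35 to 0.875 m from the base axis. Payload 4.2 kg.
Tool frame: the origin (TCP) lies on the centre line of the jaws, within the pads' length; the fingertips stand 17 mm ahead of it and the grasp point (between the pads) lies 2 mm behind it; z points along the fingers, y is the direction in which the jaws open and shut (so a half turn about z gives the same grasp; the last joint's range is limited). The gripper opens to 87 mm and grips with 3 to 60 N. Pads are 19 mm wide; open, the fingers measure 117 mm over their backs; the gripper's body (75 mm by 190 mm) begins 51 mm behind the grasp point.
Start: joints at [82.712, 22.042, 0.453, 0, -68.411, -14.817], TCP at [0.235, 0.579, 0.24] pointing down, gripper open.
Joint ranges: [-179.83, 179.83], [-69.29, 118.12], [-61.27, 80.66], [-181.25, 117.63], [-171.15, -9.14], [-177.46, 177.46]. Speed limits (degrees/s): [159.86, 159.86, 180, 180, 180, 180].

## Interface

Orientations are given as a 3x3 rotation matrix whose columns are the frame's x, y, z axes.
In Python, from station import * gives the robot as it stands.
- The arm moves only by the tool play_rows, never from a script. Its argument "targets" is a list that holds one entry, the list of rows, each a list of 5 numbers: the closure, from 0 (fully open) to 1 (shut), then the shift along the world's x, y, z in m, then the turn about the world's z in rad. In form: [[[gripper, x, y, z, twist], ...]]. A call has 1 to 5 rows; each row is the pose to reach, as a shift and turn from the pose commanded when the call began; what a row does not reach only later rows make up. A row lasts 1/12 s, in which the tool goes at most 41.7 mm and 7.16 degrees, less where a joint would pass 70% of its speed; a pose out of reach is approached as far as the arm can. A call with a gripper value outside its range is refused whole. The fingers move at their own pace and stop on an object; the grip force is fixed at half the most. Time passes only in rows, so rows that repeat a pose let the fingers close. It gives the time, the measured TCP pose, the force and the opening at its end, in the units of the state.
- sense(): the state, without advancing time (a new reading comes with each control period).
- capture(name): name is "scene" or "top" or "wrist"; returns the picture (384x512x3 uint8, blue, green, red); there is no depth.
- get_calibration(name): a dict with "camera_matrix" (3x3 intrinsics, pixels), "T" (4x4, takes a point from camera to world coordinates). Camera axes: x right, y up, looking along -z (the intrinsics and any distortion apply to the point x, -y, -z); pixel columns grow to the right and rows downward; lengths in m; the calibration is good to about 2 mm. The wrist camera is an equidistant fisheye: a pixel r from the principal point sees the ray r / f radians off the axis. A picture is of the moment at which its call begins: read the wrist's pose just before it. get_calibration takes no time and is no camera call; for the wrist camera it gives the pose at the moment of the call.
- finish_job(): hands the job in, once; it reports no verdict.
The state is a dict: "time_s": time; "joints": joint angles; "joint_velocities": joint speeds; "effort": joint torques, N m; "tcp_pos": TCP position; "ee_rot": TCP orientation; "wrist_force": force on the tool from outside, world axes, zero at the start; "moment": the same for the moment, N m; "gripper_width": opening from 0.0 (shut) to 1.0 (fully open).
Only numpy, scipy, OpenCV 4.12 (cv2) and the standard library are available. Lean on these libraries where they do the work, as an engineer would, in place of code of your own. Each camera call takes 0.05 s, during which the arm holds its last target. There are 200 camera calls.

## Working session

There is one attempt and no reset: what is moved stays moved. The work goes in short steps, Python scripts to look and compute and a tool call to move; the robot and the scene stay as the last step left them, time stands still between calls to the robot, and variables do not carry over. Pictures are saved under pics/ and viewed, on a budget of 10 in all, crops included, one or two more only if the job needs it, and the job is handed in when it is done.

Besides the shell and the picture viewer there is one more tool, called after ">>>" in YAML: its name, and indented under it one key for each argument. play_rows: Moves the arm, as the interface text tells. Its arguments: {"type":"object","properties":{"targets":{"type":"array","items":{"type":"array","items":{"type":"array","items":{"type":"number"}}}}},"required":["targets"]}

```bash
ls; mkdir -p pics
python3 - <<'E'
from station import *
import cv2,numpy as np
s=sense();print(s['time_s'],s['tcp_pos'],s['ee_rot'],s['gripper_width'])
for n in("scene","top"):
    im=capture(n);cv2.imwrite(f'pics/{n}0.png',im)
    c=get_calibration(n);print(n,c)
E
```

```text
pics
0.0 [0.23494471 0.5785397  0.23844383] [[ 9.26429749e-01 -3.76466917e-01 -7.61377742e-04]
 [-3.76467679e-01 -9.26427405e-01 -2.08556575e-03]
 [ 7.97853025e-05  2.21876427e-03 -9.99997535e-01]] 0.9982866633353212
scene {'camera_matrix': array([[420.36714644,   0.        , 252.22053347],
       [  0.        , 420.36714644, 190.66813342],
       [  0.        ,   0.        ,   1.        ]]), 'T': array([[ 0.53036508, -0.61363962,  0.58494384,  1.12132636],
       [ 0.84758709,  0.36950393, -0.38087133, -0.41764392],
       [ 0.01757869,  0.6977917 ,  0.716085  ,  0.83095521],
       [ 0.        ,  0.        ,  0.        ,  1.        ]])}
top {'camera_matrix': array([[359.94871054,   0.        , 259.72160716],
       [  0.        , 359.94871054, 188.02467132],
       [  0.        ,   0.        ,   1.        ]]), 'T': array([[ 0.00776735,  0.99201177, -0.12590596,  0.38173356],
       [-0.99994844,  0.00852889,  0.00551049,  0.02071161],
       [ 0.00654031,  0.12585667,  0.99202688,  1.00436661],
       [ 0.        ,  0.        ,  0.        ,  1.        ]])}
```

View pics/scene0.png

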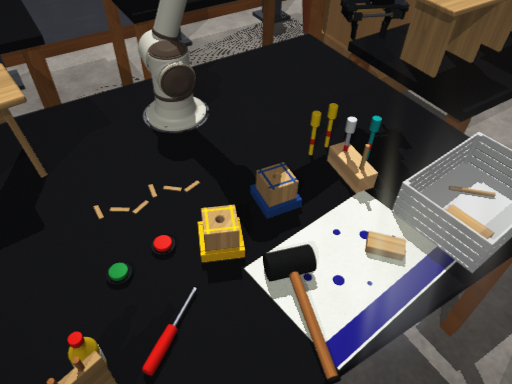

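View pics/top0.png

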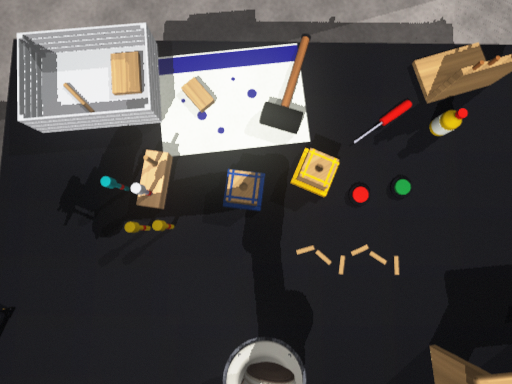

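Shown so far: the white-grip rod is at top (137,188) / scene (350,125). Look-alikes are the teal grip at top (105,182), the yellow ones at (130,227) and (158,225), and the dowel at (150,160). The blue block is at (244,187), the yellow one at (318,170), red button (361,195), green button (403,187). Next I measure by casting rays and take a close crop.

```bash
cat > h.py <<'E'
from station import *
import cv2,numpy as np
def ray(n,u,v,C=None):
    c=C or get_calibration(n);K=c['camera_matrix'];T=c['T']
    x=(u-K[0,2])/K[0,0];y=(v-K[1,2])/K[1,1]
    if n=='wrist':
        r=np.hypot(x,y);k=np.sin(r)/r if r>1e-9 else 1;d=np.array([x*k,-y*k,-np.cos(r)])
    else: d=np.array([x,-y,-1])
    return T[:3,3],T[:3,:3]@d
def onz(n,u,v,z,C=None):
    o,d=ray(n,u,v,C);return (o+d*(z-o[2])/d[2]).round(4)
def proj(n,p):
    c=get_calibration(n);K=c['camera_matrix'];T=c['T']
    q=T[:3,:3].T@(np.array(p)-T[:3,3]);x,y,z=q[0],-q[1],-q[2]
    r=np.hypot(x,y);s=(np.arctan2(r,z)/r if n=='wrist' else 1/z)
    return K[0,0]*x*s+K[0,2],K[1,1]*y*s+K[1,2]
def blobs(im,lo,hi,amin=15):
    m=cv2.inRange(cv2.cvtColor(im,cv2.COLOR_BGR2HSV),lo,hi)
    n,_,st,ce=cv2.connectedComponentsWithStats(m)
    return [(ce[i].round(1).tolist(),st[i].tolist()) for i in range(1,n) if st[i,4]>=amin]
def cross(a,b):
    (o1,d1),(o2,d2)=a,b
    s=np.linalg.lstsq(np.c_[d1,-d2],o2-o1,rcond=None)[0]
    p,q=o1+d1*s[0],o2+d2*s[1]
    return ((p+q)/2).round(4),np.linalg.norm(p-q).round(4)
E
python3 - <<'E'
from h import *
t=cv2.imread('pics/top0.png');s=cv2.imread('pics/scene0.png')
print('tcp proj',proj('scene',[.235,.579,.24]),proj('top',[.235,.579,.24]))
for n,lo,hi in(('red',(0,180,120),(8,255,255)),('green',(45,120,60),(80,255,255)),('blue',(110,150,60),(130,255,255)),('yel',(20,150,120),(32,255,255)),('white',(0,0,170),(180,40,255)),('teal',(85,120,60),(100,255,255))):
    for k,im in(('top',t),('scene',s)):print(n,k,[b for b in blobs(im,lo,hi) if b[0][1]<300 ])
print('white',onz('top',137,188,.165),'teal',onz('top',105,182,.165),'y',onz('top',130,227,.165),onz('top',158,225,.165))
print('blue',onz('top',244,187,.09),'r',onz('top',361,195,.022),'g',onz('top',403,187,.022))
a=cv2.resize(s[95:215,245:395],None,fx=4,fy=4,interpolation=2);b=cv2.resize(t[140:250,90:190],None,fx=4.36,fy=4.36,interpolation=2)
cv2.imwrite('pics/c1.png',np.vstack([a[:, :400*2][:300*2], ]) if 0 else cv2.resize(np.hstack([a,b[:480]]),(800,370)))
E
```

```text
tcp proj (np.float64(368.12143001603204), np.float64(31.653340333217443)) (np.float64(-16.03337004601417), np.float64(303.81884188157824))
red top [([396.1, 112.0], [380, 100, 32, 26, 293]), ([461.6, 113.2], [455, 108, 13, 11, 96]), ([360.2, 194.1], [353, 186, 16, 17, 209])]
red scene [([162.0, 242.3], [153, 235, 19, 16, 228])]
green top [([402.4, 186.6], [394, 179, 17, 16, 218])]
green scene [([117.6, 270.8], [108, 262, 20, 18, 275])]
blue top [([234.2, 58.7], [173, 46, 125, 27, 1766]), ([229.5, 172.8], [227, 170, 7, 7, 17]), ([248.5, 200.6], [223, 176, 41, 35, 235]), ([253.0, 196.0], [250, 188, 5, 15, 20]), ([228.4, 195.3], [225, 191, 6, 9, 18])]
blue scene [([266.5, 178.9], [259, 170, 18, 18, 30]), ([261.0, 200.4], [251, 188, 25, 25, 133]), ([293.4, 203.9], [286, 198, 16, 13, 60]), ([280.1, 205.8], [276, 203, 10, 7, 29]), ([281.1, 211.5], [278, 210, 7, 4, 15]), ([336.0, 231.8], [333, 230, 7, 5, 25]), ([363.4, 234.3], [360, 231, 8, 8, 45]), ([307.3, 276.5], [304, 274, 7, 6, 31]), ([338.1, 279.9], [333, 276, 11, 9, 79])]
yel top [([449.8, 120.8], [440, 111, 22, 19, 271]), ([432.9, 1
[... 671 characters left out ...]
20, 54]), ([439.4, 129.6], [433, 123, 17, 11, 87]), ([135.5, 187.7], [131, 183, 10, 11, 91])]
white scene [([147.5, 39.7], [140, 30, 19, 21, 186]), ([169.5, 65.4], [163, 63, 14, 8, 21]), ([199.3, 109.5], [194, 97, 12, 26, 178]), ([352.1, 119.0], [348, 117, 9, 5, 38]), ([480.7, 205.2], [403, 132, 109, 113, 2184]), ([349.7, 261.0], [270, 197, 157, 144, 8984]), ([257.7, 272.5], [244, 256, 27, 40, 387])]
teal top [([108.9, 182.4], [100, 176, 21, 13, 187])]
teal scene [([374.4, 126.4], [369, 115, 13, 29, 189])]
white [0.4858 0.3039 0.165 ] teal [0.4994 0.3796 0.165 ] y [0.3948 0.3154 0.165 ] [0.3999 0.251  0.165 ]
blue [0.5001 0.0559 0.09  ] r [ 0.4895 -0.2634  0.022 ] g [ 0.5127 -0.3801  0.022 ]
```

View pics/c1.png

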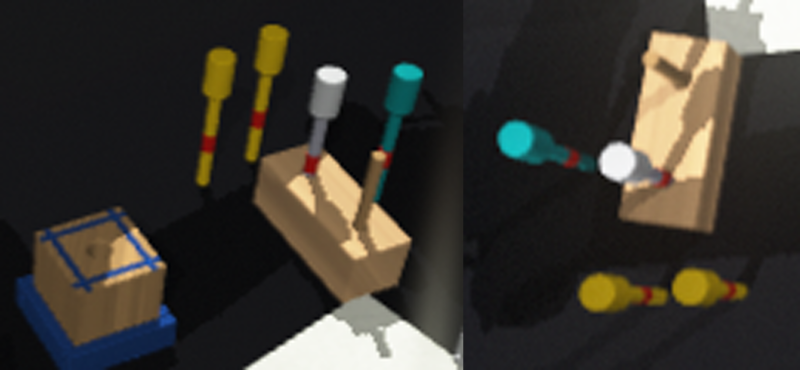

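Run:
```python
from h import *
print('white',cross(ray('top',136,188),ray('scene',352,119)),onz('top',136,188,.165),onz('scene',352,119,.165))
print('bore',onz('scene',276.7,175.9,.09),cross(ray('top',244,187),ray('scene',276.7,175.9)))
print('red',cross(ray('top',360.2,194.1),ray('scene',162,242.3)),'green',cross(ray('top',402.4,186.6),ray('scene',117.6,270.8)))
```

```text
white (array([0.4865, 0.3075, 0.1634]), np.float64(0.0018)) [0.4858 0.3062 0.165 ] [0.4882 0.3068 0.165 ]
bore [0.5037 0.0579 0.09  ] (array([0.5013, 0.0575, 0.0881]), np.float64(0.0036))
red (array([ 0.4923, -0.2625,  0.018 ]), np.float64(0.0003)) green (array([ 0.5143, -0.3804,  0.0174]), np.float64(0.0002))
```

>>> play_rows:
  targets:
    - [[0.43,0.035,-0.04,0.01,-0.1],[0.43,0.07,-0.075,0.02,-0.2],[0.43,0.1,-0.11,0.02,-0.3],[0.43,0.13,-0.145,0.02,-0.4],[0.43,0.16,-0.175,0.02,-0.4]]

```text
time_s: 0.52
tcp_pos: [0.3748, 0.4244, 0.2593]
ee_rot: [[0.705, -0.709, -0.0], [-0.709, -0.705, -0.0], [-0.0, 0.0, -1.0]]
wrist_force: [0.3, -0.6, -0.1]
gripper_width: 0.708
```

>>> play_rows:
  targets:
    - [[0.43,0.025,-0.03,0,0],[0.43,0.055,-0.06,0,0],[0.43,0.092,-0.097,0,0],[0.43,0.092,-0.097,0,0],[0.43,0.092,-0.097,0,0]]

```text
time_s: 0.93
tcp_pos: [0.4678, 0.3267, 0.2587]
ee_rot: [[0.703, -0.711, -0.001], [-0.711, -0.703, -0.001], [0.0, 0.001, -1.0]]
wrist_force: [-0.5, 0.5, -0.3]
gripper_width: 0.573
```

Run:
```python
from h import *
s=sense();print(s['tcp_pos'],s['gripper_width'])
c=get_calibration('wrist');im=capture('wrist');t=capture('top');cv2.imwrite('pics/w1.png',np.hstack([im,t])[:, :] if 0 else im)
print(c); print(proj('wrist',[.487,.3065,.165]),proj('wrist',s['tcp_pos']))
```

```text
[0.46781956 0.32667581 0.25865831] 0.5726656102716383
{'camera_matrix': array([[297.31863964,   0.        , 257.00038359],
       [  0.        , 297.31863964, 191.44771814],
       [  0.        ,   0.        ,   1.        ]]), 'T': array([[-0.71072133,  0.67417973,  0.20089021,  0.52322859],
       [-0.70347263, -0.68161355, -0.20131871,  0.271666  ],
       [ 0.00120449, -0.28440227,  0.95870428,  0.40436405],
       [ 0.        ,  0.        ,  0.        ,  1.        ]])}
(np.float64(258.86575037195155), np.float64(163.83755344998934)) (np.float64(258.70504161698886), np.float64(247.43060118131632))
```

View pics/w1.png

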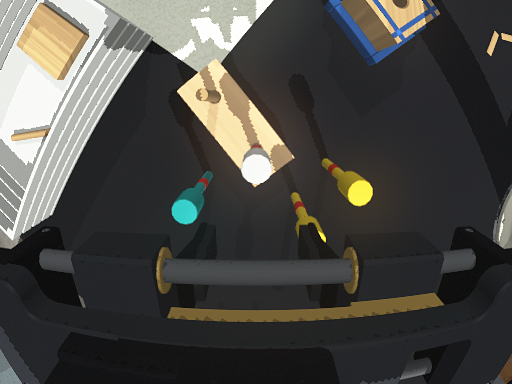

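Wrist view: white grip top at about (257,166), predicted (259,164), so the choice and the position are confirmed. Teal is at (185,211), the yellows at (360,190) and (313,225). I'll refine it, then descend.

Run:
```python
from h import *
im=cv2.imread('pics/w1.png')
b=[x for x in blobs(im,(0,0,200),(180,40,255),50) if 200<x[0][0]<300 and x[0][1]>130];print(b)
C={'camera_matrix':np.array([[297.31863964,0,257.00038359],[0,297.31863964,191.44771814],[0,0,1]]),'T':np.array([[-0.71072133,0.67417973,0.20089021,0.52322859],[-0.70347263,-0.68161355,-0.20131871,0.271666],[0.00120449,-0.28440227,0.95870428,0.40436405],[0,0,0,1]])}
for x in b: print(onz('wrist',*x[0],.165,C))
s=sense();print(s['tcp_pos'],s['gripper_width'])
```

```text
[([256.0, 168.6], [241, 154, 31, 30, 702])]
[0.4874 0.3086 0.165 ]
[0.46617029 0.32895873 0.258812  ] 0.5649068058733585
```

>>> play_rows:
  targets:
    - [[0.43,0,0,0,0],[0.43,0,0,0,0],[0.43,0,0,0,0]]

```text
time_s: 1.28
tcp_pos: [0.4654, 0.3302, 0.2592]
ee_rot: [[0.708, -0.706, -0.0], [-0.706, -0.708, 0.0], [-0.0, 0.0, -1.0]]
wrist_force: [-0.8, -0.2, -0.6]
gripper_width: 0.57
```

>>> play_rows:
  targets:
    - [[0.43,0.0215,-0.0225,0,0],[0.43,0.0215,-0.0225,0,0],[0.43,0.0215,-0.0225,-0.02,0],[0.43,0.0215,-0.0225,-0.05,0],[0.43,0.0215,-0.0225,-0.05,0]]

```text
time_s: 1.7
tcp_pos: [0.4845, 0.3052, 0.2039]
ee_rot: [[0.706, -0.708, -0.009], [-0.708, -0.706, -0.006], [-0.002, 0.011, -1.0]]
wrist_force: [-0.5, 0.3, -1.8]
gripper_width: 0.567
```

>>> play_rows:
  targets:
    - [[0.43,0,0,-0.02,0],[0.43,0,0,-0.04,0],[0.43,0,0,-0.064,0],[0.43,0,0,-0.064,0],[0.43,0,0,-0.064,0]]

```text
time_s: 2.12
tcp_pos: [0.4875, 0.307, 0.1454]
ee_rot: [[0.708, -0.707, -0.001], [-0.707, -0.708, -0.002], [0.001, 0.002, -1.0]]
wrist_force: [-0.1, 0.3, 1.7]
gripper_width: 0.569
```

>>> play_rows:
  targets:
    - [[0.65,0,0,0,0],[0.75,0,0,0,0],[0.85,0,0,0,0],[0.85,0,0,0,0],[0.85,0,0,0,0]]

```text
time_s: 2.53
tcp_pos: [0.4881, 0.307, 0.1462]
ee_rot: [[0.707, -0.707, 0.001], [-0.707, -0.707, 0.001], [0.0, -0.002, -1.0]]
wrist_force: [-0.2, 0.1, 2.9]
gripper_width: 0.293
```

>>> play_rows:
  targets:
    - [[0.85,0,0,0,0],[0.85,0,0,0,0],[0.85,0,0,0,0],[0.85,0,0,0,0]]

```text
time_s: 2.87
tcp_pos: [0.4882, 0.307, 0.1462]
ee_rot: [[0.707, -0.707, 0.001], [-0.707, -0.707, 0.001], [0.0, -0.001, -1.0]]
wrist_force: [-0.6, 0.4, 5.1]
gripper_width: 0.289
```

Gripped at 25 mm, which matches the 26 mm grip. Lifting.

>>> play_rows:
  targets:
    - [[0.85,0,0,0.015,0],[0.85,0,0,0.035,0],[0.85,0,0,0.06,0],[0.85,0,0,0.09,0],[0.85,0,0,0.11,0]]

```text
time_s: 3.28
tcp_pos: [0.4879, 0.3068, 0.2568]
ee_rot: [[0.707, -0.707, 0.001], [-0.707, -0.707, 0.001], [0.0, -0.001, -1.0]]
wrist_force: [0.4, 0.8, -0.7]
gripper_width: 0.29
```

>>> play_rows:
  targets:
    - [[0.85,0,-0.02,0,0],[0.85,0.002,-0.05,0,0],[0.85,0.004,-0.085,0,0],[0.85,0.006,-0.12,0,0],[0.85,0.008,-0.15,0,0]]

```text
time_s: 3.7
tcp_pos: [0.4947, 0.1547, 0.2541]
ee_rot: [[0.707, -0.708, -0.003], [-0.708, -0.707, -0.001], [-0.001, 0.002, -1.0]]
wrist_force: [0.4, 0.8, -1.0]
gripper_width: 0.289
```

>>> play_rows:
  targets:
    - [[0.85,0.002,-0.02,0,0],[0.85,0.004,-0.035,0,0],[0.85,0.004,-0.04,0,0],[0.85,0.004,-0.04,0,0],[0.85,0.004,-0.04,0,0]]

```text
time_s: 4.12
tcp_pos: [0.4995, 0.1168, 0.2547]
ee_rot: [[0.706, -0.708, -0.001], [-0.708, -0.706, -0.0], [-0.001, 0.001, -1.0]]
wrist_force: [0.8, 0.4, -1.0]
gripper_width: 0.29
```

Run:
```python
from h import *
import pickle
s=sense();print(s['time_s'],s['tcp_pos'],s['wrist_force'],s['gripper_width'])
c=get_calibration('wrist');im=capture('wrist');pickle.dump(c,open('w2.pkl','wb'));sc=capture('scene');t=capture('top')
cv2.imwrite('pics/w2f.png',im);cv2.imwrite('pics/s2.png',sc);cv2.imwrite('pics/t2.png',t)
print(proj('wrist',[.502,.0575,.09]),proj('scene',[.502,.0575,.09]),proj('top',[.502,.0575,.09]))
cv2.imwrite('pics/w2.png',np.vstack([np.hstack([cv2.resize(im,(400,300)),cv2.resize(sc[100:220,220:380],(400,300))]),np.hstack([cv2.resize(t[140:230,190:310],(400,300)),cv2.resize(im[80:230,156:356],(400,300))])]))
```

```text
4.1167 [0.49952007 0.11683005 0.25472149] [ 0.8053063   0.39978731 -1.03783705] 0.2896408006090466
(np.float64(296.27506092057894), np.float64(138.36356679542197)) (np.float64(276.1907104782833), np.float64(175.56600437623985)) (np.float64(243.39045159161617), np.float64(186.25214667627523))
```

View pics/w2.png

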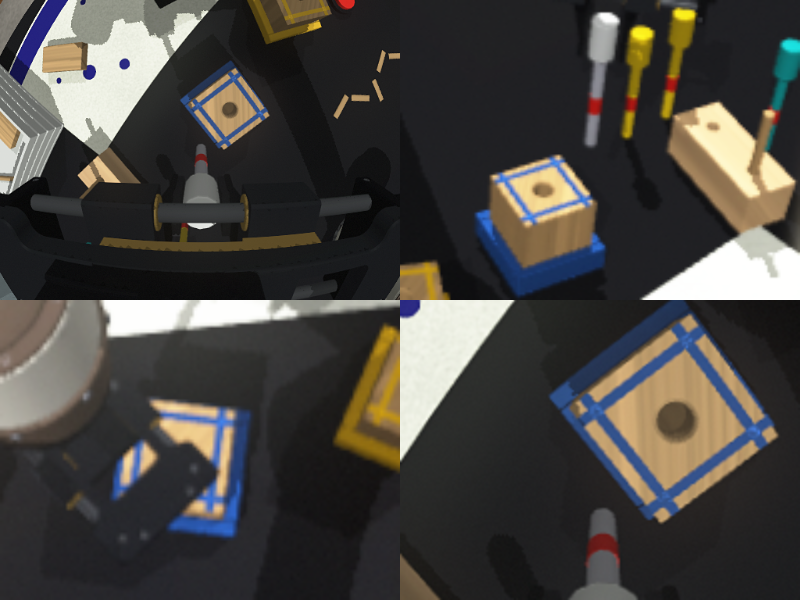

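The white rod is held in the jaws (scene panel (600,80)). The blue block's bore mouth is at about (294,141) in the full wrist frame and (277,176) in scene. Now the refinement.

Run:
```python
from h import *
import pickle
C=pickle.load(open('w2.pkl','rb'));im=cv2.imread('pics/w2f.png')
g=cv2.cvtColor(im,cv2.COLOR_BGR2GRAY);m=np.zeros_like(g);m[120:162,275:315]=cv2.inRange(g[120:162,275:315],0,110)
n,_,st,ce=cv2.connectedComponentsWithStats(m)
for i in range(1,n):
    if st[i,4]>50: print(ce[i],st[i],onz('wrist',*ce[i],.09,C))
print(onz('wrist',294,141,.09,C),'scene',onz('scene',277.2,176,.09))
p=[.4995,.1168]
for z in(.1237,.1257,.166,.186): print(z,proj('wrist',p+[z]))
# rod axis in wrist: columns of rod per row
h=cv2.cvtColor(im,cv2.COLOR_BGR2HSV)
for v in range(182,212,3):
    r=np.where(g[v,235:285]>70)[0]+235
    print(v,r.min() if len(r) else 0,r.max() if len(r) else 0)
```

```text
[293.79207921 140.22442244] [284 131  20  20 303] [0.5021 0.06   0.09  ]
[0.5014 0.0605 0.09  ] scene [0.5047 0.0588 0.09  ]
0.1237 (np.float64(258.14561643721885), np.float64(186.9446713734355))
0.1257 (np.float64(258.15376537622916), np.float64(187.5072161692161))
0.166 (np.float64(258.3440792347074), np.float64(200.7023426456552))
0.186 (np.float64(258.46146682114306), np.float64(208.89673067335096))
182 278 284
185 254 284
188 252 284
191 252 262
194 252 263
197 251 263
200 0 0
203 0 0
206 253 261
209 250 264
```

>>> play_rows:
  targets:
    - [[0.85,0.001,-0.02,0,0],[0.85,0.003,-0.045,0,0],[0.85,0.003,-0.057,0,0],[0.85,0.003,-0.057,-0.01,0],[0.85,0.003,-0.057,-0.02,0]]

```text
time_s: 4.68
tcp_pos: [0.503, 0.06, 0.235]
ee_rot: [[0.706, -0.708, 0.001], [-0.708, -0.706, 0.001], [0.0, -0.002, -1.0]]
wrist_force: [0.2, 0.0, -1.0]
gripper_width: 0.289
```

>>> play_rows:
  targets:
    - [[0.85,0,0,0,0],[0.85,0,0,0,0]]

```text
time_s: 4.85
tcp_pos: [0.5022, 0.0602, 0.2341]
ee_rot: [[0.707, -0.707, -0.002], [-0.707, -0.707, -0.001], [-0.001, 0.002, -1.0]]
wrist_force: [0.9, -0.1, -0.9]
gripper_width: 0.287
```

Run:
```python
from h import *
s=sense();print(s['time_s'],s['tcp_pos'],s['wrist_force'])
c=get_calibration('wrist');im=capture('wrist');sc=capture('scene')
cv2.imwrite('pics/w3f.png',im);cv2.imwrite('pics/s3.png',sc)
p=list(s['tcp_pos'][:2]);zb=s['tcp_pos'][2]-.131
print('tip',proj('wrist',p+[zb]),proj('scene',p+[zb]),'bore pred',proj('wrist',[.5025,.0595,.09]))
cv2.imwrite('pics/w3.png',np.hstack([cv2.resize(im[140:240,207:307],(400,400),interpolation=2),cv2.resize(sc[120:200,237:317],(400,400),interpolation=2)]))
```

```text
4.85 [0.50221749 0.06022692 0.23405561] [ 0.93054855 -0.05860911 -0.91349951]
tip (np.float64(258.149002279616), np.float64(187.5570588337099)) (np.float64(277.42857390114415), np.float64(171.50694980388786)) bore pred (np.float64(258.4122391133088), np.float64(183.37489572606088))
```

View pics/w3.png

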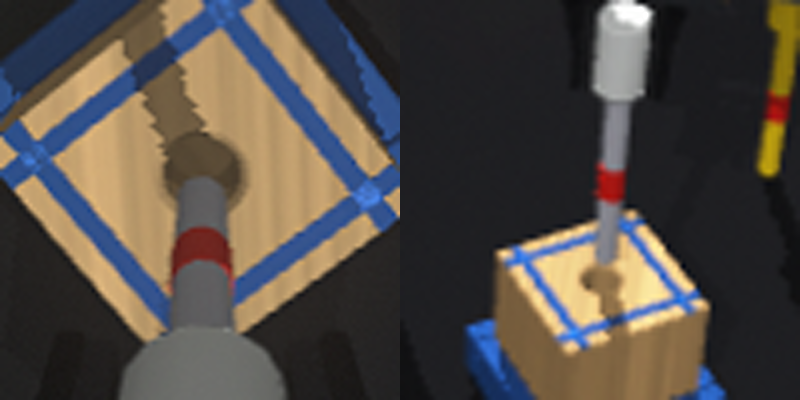

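The rod tip is just short of the bore in the wrist view: bore centre (257.8,182), tip in line with it. I correct by about 1.5 mm and lower it.

>>> play_rows:
  targets:
    - [[0.85,0.0013,-0.0014,0,0],[0.85,0.0013,-0.0014,-0.007,0],[0.85,0.0013,-0.0014,-0.014,0],[0.85,0.0013,-0.0014,-0.021,0],[0.85,0.0013,-0.0014,-0.028,0]]

```text
time_s: 5.37
tcp_pos: [0.5037, 0.0582, 0.2062]
ee_rot: [[0.707, -0.707, -0.001], [-0.707, -0.707, -0.0], [-0.0, 0.001, -1.0]]
wrist_force: [1.0, 0.1, -1.6]
gripper_width: 0.291
```

>>> play_rows:
  targets:
    - [[0.85,0,0,-0.005,0],[0.85,0,0,-0.01,0],[0.85,0,0,-0.014,0],[0.85,0,0,-0.014,0]]

```text
time_s: 5.7
tcp_pos: [0.5035, 0.0581, 0.1922]
ee_rot: [[0.707, -0.708, -0.002], [-0.708, -0.707, -0.001], [-0.001, 0.002, -1.0]]
wrist_force: [0.2, 0.3, -1.7]
gripper_width: 0.287
```

>>> play_rows:
  targets:
    - [[0.85,0,0,-0.0015,0],[0.85,0,0,-0.003,0],[0.85,0,0,-0.0045,0],[0.85,0,0,-0.006,0],[0.85,0,0,-0.0075,0]]

```text
time_s: 6.12
tcp_pos: [0.5043, 0.0583, 0.1861]
ee_rot: [[0.707, -0.707, 0.001], [-0.707, -0.707, -0.0], [0.001, -0.001, -1.0]]
wrist_force: [1.0, -0.3, 7.8]
gripper_width: 0.289
```

>>> play_rows:
  targets:
    - [[0.85,0,0,-0.001,0],[0.85,0,0,-0.001,0],[0.85,0,0,-0.001,0]]

```text
time_s: 6.37
tcp_pos: [0.5047, 0.0582, 0.1862]
ee_rot: [[0.707, -0.707, 0.002], [-0.707, -0.707, -0.0], [0.002, -0.001, -1.0]]
wrist_force: [-1.0, -0.2, 4.4]
gripper_width: 0.289
```

Run:
```python
from h import *
s=sense();print(s['time_s'],s['tcp_pos'],s['wrist_force'],s['moment'])
im=capture('wrist');sc=capture('scene')
cv2.imwrite('pics/w4.png',np.hstack([cv2.resize(im[140:240,207:307],(400,400),interpolation=2),cv2.resize(sc[120:200,237:317],(400,400),interpolation=2)]))
```

```text
6.3667 [0.50469152 0.05821648 0.18616884] [-1.04519648 -0.15767146  4.36221502] [-0.1234366   0.39367177  0.0244456 ]
```

View pics/w4.png

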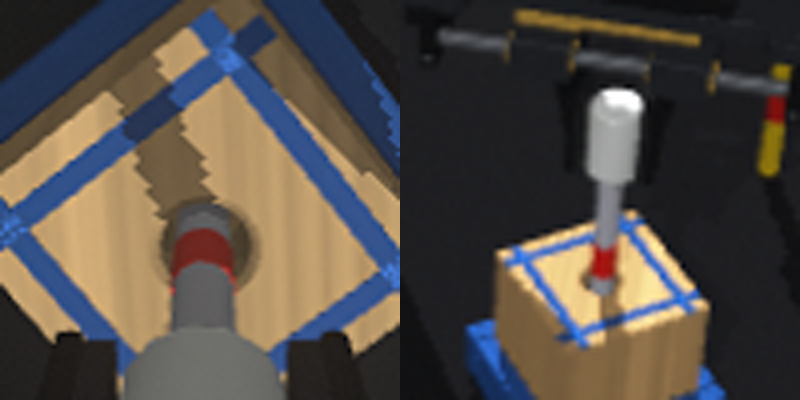

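The bore stops the rod at TCP z = 0.186, so the lower end is 35 mm down. The red band shows clearly above the mouth (scene panel (604,262), wrist panel (203,252)), so the bore is too shallow. Releasing.

>>> play_rows:
  targets:
    - [[0.68,0,0,0.002,0],[0.6,0,0,0.002,0],[0.5,0,0,0.002,0],[0.3,0,0,0.002,0],[0.2,0,0,0.002,0]]

```text
time_s: 6.88
tcp_pos: [0.504, 0.0583, 0.1865]
ee_rot: [[0.707, -0.707, -0.0], [-0.707, -0.707, -0.0], [-0.0, 0.0, -1.0]]
wrist_force: [-0.7, -0.3, 0.1]
gripper_width: 0.539
```

>>> play_rows:
  targets:
    - [[0.2,0,0,0,0],[0.2,0,0,0,0],[0.2,0,0,0,0],[0.2,0,0,0,0],[0.2,0,0,0.01,0]]

```text
time_s: 7.3
tcp_pos: [0.5027, 0.0579, 0.1953]
ee_rot: [[0.707, -0.708, -0.004], [-0.708, -0.707, -0.001], [-0.002, 0.004, -1.0]]
wrist_force: [-0.2, 0.5, -0.7]
gripper_width: 0.792
```

>>> play_rows:
  targets:
    - [[0.2,0,0,0.01,0],[0.2,0,0,0.03,0],[0.2,0,0,0.06,0],[0.2,0,0,0.09,0],[0.2,0,0,0.1,0]]

```text
time_s: 7.72
tcp_pos: [0.5062, 0.0586, 0.3031]
ee_rot: [[0.707, -0.707, 0.01], [-0.707, -0.707, 0.002], [0.006, -0.009, -1.0]]
wrist_force: [0.3, 0.0, 0.8]
gripper_width: 0.8
```

Run:
```python
from h import *
s=sense();print(s['time_s'],s['tcp_pos'],s['wrist_force'],s['gripper_width'])
im=capture('wrist');sc=capture('scene')
cv2.imwrite('pics/w5.png',np.hstack([cv2.resize(im[80:280,157:357],(400,400),interpolation=2),cv2.resize(sc[120:200,237:317],(400,400),interpolation=2)]))
```

```text
7.7167 [0.50623885 0.05855515 0.30311802] [0.34143915 0.04681359 0.84297224] 0.8002192788887768
```

View pics/w5.png

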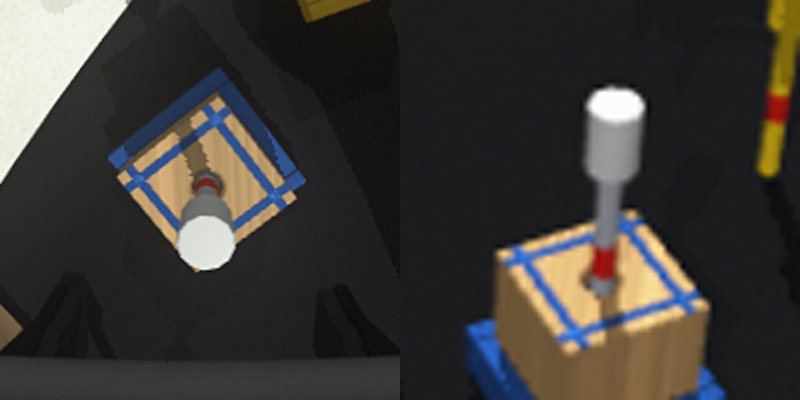

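The rod stands free and nearly upright, its band showing above the mouth (scene panel (604,262)). So it is the red button, at about (0.492,-0.263). I turn the jaws so the gripper body keeps clear of the yellow block.

>>> play_rows:
  targets:
    - [[0.5,0,-0.03,0,-0.12],[0.8,0,-0.06,0,-0.24],[1,-0.003,-0.095,0,-0.36],[1,-0.006,-0.13,0,-0.48],[1,-0.008,-0.165,0,-0.6]]

```text
time_s: 8.23
tcp_pos: [0.4949, -0.1079, 0.2957]
ee_rot: [[0.179, -0.984, -0.002], [-0.984, -0.179, 0.0], [-0.001, 0.002, -1.0]]
wrist_force: [0.7, -0.2, -0.0]
gripper_width: 0.507
```

>>> play_rows:
  targets:
    - [[1,0,-0.03,0,-0.12],[1,0,-0.06,0,-0.24],[1,-0.003,-0.095,0,-0.36],[1,-0.006,-0.13,0,-0.48],[1,-0.006,-0.155,0,-0.6]]

```text
time_s: 8.65
tcp_pos: [0.4887, -0.2638, 0.2955]
ee_rot: [[-0.41, -0.912, -0.003], [-0.912, 0.41, 0.001], [0.0, 0.003, -1.0]]
wrist_force: [0.9, 0.6, -1.1]
gripper_width: 0.127
```

>>> play_rows:
  targets:
    - [[1,0,0,0,0],[1,0,0,0,0]]

```text
time_s: 8.82
tcp_pos: [0.4892, -0.2626, 0.2951]
ee_rot: [[-0.405, -0.914, -0.003], [-0.914, 0.405, 0.001], [-0.0, 0.003, -1.0]]
wrist_force: [-0.3, 1.0, -0.2]
gripper_width: 0.029
```

Run:
```python
from h import *
s=sense();print(s['time_s'],s['tcp_pos'],s['ee_rot'],s['joints'],s['gripper_width'])
c=get_calibration('wrist');im=capture('wrist')
for b in blobs(im,(0,180,100),(8,255,255),100): print(b,onz('wrist',*b[0],.022,c))
for b in blobs(im,(45,120,60),(80,255,255),100): print('g',b,onz('wrist',*b[0],.022,c))
t=cv2.imread('pics/top0.png');print('yellow blk',onz('top',319,168,.09))
```

```text
8.8167 [ 0.48918041 -0.26259441  0.2951357 ] [[-4.05079548e-01 -9.14276930e-01 -2.87332649e-03]
 [-9.14281445e-01  4.05077520e-01  1.28158076e-03]
 [-7.79974781e-06  3.14617125e-03 -9.99995051e-01]] [-1.15208261e+01  1.33083942e+01 -4.01890259e+00 -4.08875560e-02
 -7.28486858e+01 -1.23631677e+01] 0.028876259689166513
([43.5, 81.2], [38, 72, 11, 19, 120]) [ 0.7544 -0.5383  0.022 ]
([93.9, 162.0], [68, 143, 54, 40, 847]) [ 0.7245 -0.3693  0.022 ]
g ([206.1, 93.7], [191, 79, 31, 30, 741]) [ 0.5148 -0.3787  0.022 ]
yellow blk [ 0.5512 -0.137   0.09  ]
```

Green from the wrist camera agrees with my earlier value to 2 mm, while red is hidden under the fingers. Descending over red.

>>> play_rows:
  targets:
    - [[1,0.0025,0,-0.03,0],[1,0.0025,0,-0.07,0],[1,0.0025,0,-0.11,0],[1,0.0025,0,-0.15,0],[1,0.0025,0,-0.18,0]]

```text
time_s: 9.28
tcp_pos: [0.491, -0.2597, 0.1137]
ee_rot: [[-0.401, -0.916, -0.003], [-0.916, 0.401, 0.002], [-0.0, 0.004, -1.0]]
wrist_force: [-1.0, -0.5, -0.6]
gripper_width: 0.008
```

>>> play_rows:
  targets:
    - [[1,0,0,-0.025,0],[1,0,0,-0.045,0],[1,0,0,-0.06,0],[1,0,0,-0.065,0],[1,0,0,-0.065,0]]

```text
time_s: 9.7
tcp_pos: [0.4918, -0.2604, 0.0505]
ee_rot: [[-0.401, -0.916, -0.003], [-0.916, 0.401, 0.001], [0.001, 0.003, -1.0]]
wrist_force: [-0.3, -0.7, 0.0]
gripper_width: 0.004
```

>>> play_rows:
  targets:
    - [[1,0,0,-0.004,0],[1,0,0,-0.008,0],[1,0,0,-0.012,0],[1,0,0,-0.015,0],[1,0,0,-0.017,0]]

```text
time_s: 10.12
tcp_pos: [0.4931, -0.2617, 0.0353]
ee_rot: [[-0.403, -0.915, 0.002], [-0.915, 0.403, -0.0], [-0.0, -0.002, -1.0]]
wrist_force: [0.1, 1.5, 2.8]
gripper_width: 0.008
```

>>> play_rows:
  targets:
    - [[1,0,0,-0.001,0],[1,0,0,-0.001,0],[1,0,0,-0.001,0]]

```text
time_s: 10.37
tcp_pos: [0.4932, -0.2617, 0.0343]
ee_rot: [[-0.403, -0.915, 0.001], [-0.915, 0.403, -0.0], [-0.0, -0.001, -1.0]]
wrist_force: [1.3, 3.1, 3.4]
gripper_width: 0.005
```

>>> play_rows:
  targets:
    - [[1,0,0,-0.001,0],[1,0,0,-0.002,0],[1,0,0,-0.003,0],[1,0,0,-0.003,0]]

```text
time_s: 10.7
tcp_pos: [0.4932, -0.2618, 0.0332]
ee_rot: [[-0.402, -0.916, 0.001], [-0.916, 0.402, -0.001], [0.0, -0.002, -1.0]]
wrist_force: [-3.0, 5.5, 17.2]
gripper_width: 0.002
```

At the stop (17 N, tip at z = 16 mm). Lifting away.

>>> play_rows:
  targets:
    - [[1,0,0,0.01,0],[1,0,0,0.03,0],[1,0,0,0.06,0],[1,0,0,0.1,0],[1,0,0,0.14,0]]

```text
time_s: 11.12
tcp_pos: [0.491, -0.2616, 0.1709]
ee_rot: [[-0.404, -0.915, -0.004], [-0.915, 0.404, 0.001], [0.001, 0.004, -1.0]]
wrist_force: [2.3, 0.2, 0.2]
gripper_width: 0.007
```

>>> play_rows:
  targets:
    - [[1,-0.03,0,0.03,0],[1,-0.06,0,0.06,0],[1,-0.06,0,0.06,0],[1,-0.06,0,0.06,0],[1,-0.06,0,0.06,0]]

```text
time_s: 11.53
tcp_pos: [0.4319, -0.2617, 0.2302]
ee_rot: [[-0.404, -0.915, -0.001], [-0.915, 0.404, 0.001], [-0.0, 0.001, -1.0]]
wrist_force: [0.8, -0.3, -1.0]
gripper_width: 0.002
```

Run:
```python
from h import *
s=sense();print(s['time_s'],s['tcp_pos'],s['wrist_force'])
sc=capture('scene');cv2.imwrite('pics/s6.png',sc)
cv2.imwrite('pics/c6.png',np.hstack([cv2.resize(sc[90:210,220:380],(400,300),interpolation=2),cv2.resize(sc[200:320,60:220],(400,300),interpolation=2)]))
```

```text
11.5333 [ 0.43192735 -0.26165051  0.23016662] [ 0.77539968 -0.31700335 -1.04605594]
```

View pics/c6.png

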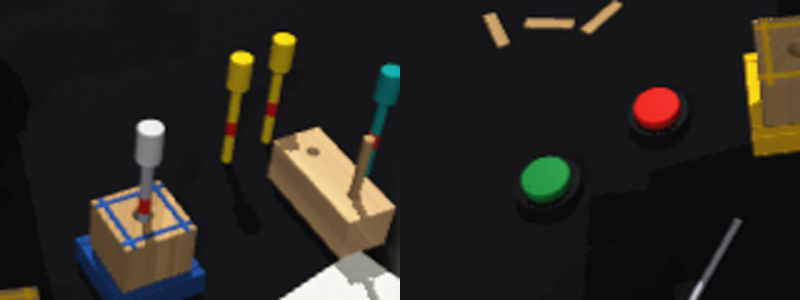

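The rod is standing in the blue block (panel (148,170)) with its band showing. Both buttons are up (red (656,108), green (546,178)) and the arm is clear.

```bash
python3 -c "
from station import *
print(finish_job())"
```

```text
the job is handed in; nothing more can be done
None
```

The job is done and handed in at about 11.6 s of robot time; no verdict was reported.

- **Rod:** I moved the steel rod with the white grip from the rack into the bore of the blue-held block. It bottomed about 35 mm down, where the arm felt 4–8 N from below, and it stayed standing after I let go.
- **Reading and button:** The red band still showed above the block, so the bore is too shallow. I pressed only the red button, to its stop (17 N, fingertip at about 16 mm), and released it.
- **Last checks:** The final picture shows the rod standing in the blue block with its band visible, both buttons up, and the arm clear. The camera estimates of the bore position differed by 2–4 mm before the close-up correction. The red button could not be rechecked from the wrist camera because the gripper hid it. No other check failed or disagreed.

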